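Press a hanger stud home in a frame rail with the bench locking clamp, then release it

ROBOT

A 7-joint arm with a two-finger parallel gripper is mounted at the origin on the work surface. World frame = base frame: x ahead of the robot, y to its left, z up, the work surface at z = 0. Lengths are in mm, angles in rad, forces in N, time in s.
With the tool pointing down it reaches from about 400 to 875 mm from the base axis. Payload 19.3 kg.
Tool frame: the origin (TCP) lies between the finger pads; the fingertips stand 8 mm ahead of it and the grasp point (between the pads) lies 11 mm behind it; z points along the fingers, y is the direction in which the jaws open and shut (so a half turn about z gives the same grasp; the last joint's range is limited). The gripper opens to 85 mm and grips with 20 to 120 N. Pads are 22 mm wide; open, the fingers measure 114 mm over their backs; the gripper's body (76 mm by 85 mm) begins 54 mm behind the grasp point. The pads swing forward as they close: fully open they stand 13 mm farther back than shut.
Start: joints at [1.144, 0.521, -0.036, 1.599, 0.021, 1.021, -0.113], TCP at [218.27, -585.639, 239.291] pointing down, gripper open.
Joint ranges: [-2.91, 2.91], [-0.3, 2.13], [-1.5, 1.42], [0.17, 2.43], [-1.26, 4.41], [0.16, 1.93], [-2.52, 2.52]. Speed limits (rad/s): [1.89, 1.89, 2.39, 2.39, 3.01, 3.01, 3.01].

INTERFACE

Orientations are given as a unit quaternion [w, x, y, z].
In Python, from cell import bot, cams, job gives the robot as it stands.
- The arm moves only by the tool step_arm, never from a script. Its argument "steps" is text: rows parted by semicolons, each of 5 numbers parted by spaces: the shift along the tool's x, y, z in mm, then the turn about the tool's z in rad, then the closure, from 0 (fully open) to 1 (shut). A call has exactly 5 rows; each row is the pose to reach, as a shift and turn from the pose commanded when the call began, along the tool's axes at that moment; what a row does not reach only later rows make up. A row lasts 1/10 s, in which the tool goes at most 50 mm and 8.59 degrees, less where a joint would pass 70% of its speed; a pose out of reach is approached as far as the arm can. A call with a gripper value outside its range is refused whole. The fingers move at their own pace and stop on an object; the grip force is fixed at half the most. Time passes only in rows, so rows that repeat a pose let the fingers close, or fill a call up. It gives the time, the measured TCP pose, the force and the opening at its end, in the units of the state.
- bot.read_state(): the state, without advancing time (a new reading comes with each control period).
- cams.grab_frame(name): name is "scene" or "top" or "wrist"; returns a dict with "img" (480x640x3 uint8, red, green, blue), "fov_y" (degrees; the focal length in pixels is half the picture's height over the tangent of half this angle, whatever the lens; pixels are square), "cx", "cy" (the principal point, pixels), "xyz" and "orientation" of the camera in the world. Camera axes: x right, y up, looking along -z (the intrinsics and any distortion apply to the point x, -y, -z); pixel columns grow to the right and rows downward; lengths in mm; the calibration is good to about 2 mm. A picture is of the moment at which its call begins. There is no depth.
- job.sign_off(): hands the job in, once; it reports no verdict.
The state is a dict: "t": time; "joints": joint angles; "joint_vel": joint speeds; "joint_efforts": joint torques, N m; "tcp_pos": TCP position; "tcp_rot": TCP orientation; "wrist_force": force on the tool from outside, world axes, zero at the start; "moment": the same for the moment, N m; "finger_gap": finger opening in mm.
Only numpy, scipy, OpenCV 4.12 (cv2) and the standard library are available. Lean on these libraries where they do the work, as an engineer would, in place of code of your own. Each camera call takes 0.05 s, during which the arm holds its last target. There are 200 camera calls.

TASK

Put the brown frame rail on the locking clamp's bed, stud end first, and push it gently but firmly into the yellow corner stop so that its brass stud lies under the rubber jaw pad. Press the red handle down until the clamp snaps over centre and stays locked by itself, so that the jaw drives the stud fully home; take your hand off it for a moment. Then flick the yellow release lever to spring the clamp open, and leave the rail lying in the corner stop and everything else on the bench where it was; never force the clamp or push the stud in by hand.

Things in the scene. Friction and masses are not known exactly. Their poses are not given: they have to be found in the camera images.
- clamp: Locking clamp on a steel plate (fixed). Origin on the table under its middle; +x is to the jaw, -x to the red handle and yellow lever, +y to the open side where the rail comes in. Plate and aluminium bed: top 10 mm above the table; bed x 43 to 115, y -50 to +120 mm. Pivot cheeks to 72 mm high at x -68 to 28. Open jaw: in the plane y = 0, nose 100 mm high at x = 95; nothing over the bed at y > 12 mm.
- corner_stop: Yellow fixed L-shaped stop on the bed; origin and axes as the clamp's. End wall's face at y = -25 mm (looks to +y, x 62 to 106, top 26 mm above the table); side fence's face at x = 70 mm (looks to +x, y -25 to +30, top 22 mm). With the rail pushed against both, the stud lies on the point seat. Push the rail home against it with 4 to 12 N; over 20 N breaks it.
- seat (a point): Point on the clamp, axes as the clamp: where the centre of the stud must be, 85 mm to +x of the clamp's origin, 28 mm above the table (the height of the seated rail's upper face). The jaw pad comes down here.
- frame_rail: The task's part: brown wooden rail with a dark line along its top, 180 x 30 x 18 mm (x, y, z), about 0.12 kg, loose. Origin at the centre of its underside; x along its length, +x towards the end that carries the stud. It lies flat on the table; seated, it lies on the bed with its x axis along the clamp's -y, reaching to clamp y = +155 mm.
- stud_head (a point): Centre of the top of the brass stud's head (14 mm across, 2 mm thick) on the rail, 65 mm from the rail's middle towards its +x end, 25 mm from that end. At the start its top is about 5 to 6 mm above the rail's upper face, at the end 2 mm.
- stud (a joint): How far the stud has been pressed into the rail, m: 0 fully proud, 0.004 home (head down on the wood). A tight fit of about 20 N that stays where it is pushed; only the clamp is to press it.
- stud_cap: The brass head of the stud, 14 mm across, 2 mm thick; origin under its middle. Not to be pushed by the robot.
- pad: Black rubber jaw pad, 20 mm across, 8 mm thick, sprung (about 7 N per mm) at the end of the jaw; origin at the centre of its lower face. With the clamp open it hangs tilted with its lowest edge about 48 mm above the table (20 mm over the seated rail's top).
- handle (a joint): Handle angle, rad: 0 open (raised 0.73 rad, spring-held), 0.73 fully down, level, on an end stop that yields a little. Dead centre is at 0.65: short of it the handle springs open when let go; beyond it, with a part in the jaw, it snaps down and stays. Closing on the rail takes 2 to 12 N at the push point; over 30 N damages the clamp.
- handle_grip: Red plastic grip of the handle, a bar 90 mm long, 22 wide, 8 thick. Origin on the handle's pivot axis; its -x axis runs along the bar to its end, which is 122 mm out; z points out of its upper face, which lies 39 mm above the pivot axis (the handle is cranked).
- handle_push (a point): Point on the grip's upper face where to press, in the grip's frame 105 mm from the pivot to -x and 39 mm up (radius 112 mm). It swings in an arc in the clamp's xz plane about handle_pivot.
- handle_pivot (a point): Point on the handle's pivot axis, in the middle plane of the clamp, at clamp x = -48 mm and 33 mm above the table; the axis is the clamp's y.
- release (a joint): Release lever angle, rad: 0 at rest, 0.5 fully pressed; sprung back. Pivot at clamp x = -180 mm, 40 mm above the table. Pressing its paddle down tips its inner end up under the locked handle and prises it back over centre at 0.2 to 0.4 rad; the handle then springs up. Takes about 2 to 8 N; over 30 N damages it.
- paddle: Yellow paddle of the release lever, 30 x 26 x 6 mm, beyond the end of the red handle (210 to 240 mm from the clamp's origin to -x), clear of the handle's swing. Origin on the lever's pivot axis.
- paddle_top (a point): Centre of the paddle's upper face, where to press: 228 mm from the clamp's origin to -x, 49 mm above the table at rest; it goes straight down about 22 mm.
- spare_rail: Loose pale wooden rail 180 x 30 x 18 mm without a stud; origin under its middle. Bystander, to be left alone.
- agate: Loose round agate slice, 100 mm across, 8 mm thick; origin under its middle. Bystander, to be left alone.
- green_glass: Loose green glass offcut 90 x 45 x 5 mm; origin under its middle. Bystander, to be left alone.
- stud_jar: Loose amber jar with a brass lid, 64 mm across, 75 mm tall; origin under its middle. Bystander, to be left alone.
- brayer: Loose hand roller, about 190 mm long, lying; origin on the table beside the joint of handle and roller. Bystander, to be left alone.
There are look-alikes about, which are no part of the job. What is shaped like the frame_rail but green is not meant.

How it is judged (in metres and radians):
On the way, in this order (a step that is already met when the one before it is completed fails the run):
1. the rail is seated: stud within 3 mm of the seat in x and y, rail square to within 0.06 rad, and pushed against the corner stop with over 3 N, before the handle is moved (x of stud_head in the frame of seat between -0.003 and 0.003 m and y of stud_head in the frame of seat between -0.003 and 0.003 m and angle between the x axis of frame_rail and the y axis of clamp, either way round below 0.06 rad and contact force between frame_rail and corner_stop above 3 N and value of joint handle below 0.15 rad and z of stud_head in the frame of seat below 0.012 m), for 0.1 s.
2. the clamp is locked by itself: handle beyond 0.69 rad, pad pressing the stud with over 12 N, nothing touching the red grip, for 0.5 s (value of joint handle above 0.69 rad and contact force between pad and frame_rail above 12 N and contact force between handle_grip and anything else below 0.3 N), for 0.5 s.
3. the release lever is flicked (beyond 0.1 rad) while the handle is still down and nothing touches the red grip (value of joint release above 0.1 rad and value of joint handle above 0.62 rad and contact force between handle_grip and anything else below 0.3 N).
At the end, for the whole second after the job is handed in: Stud home (in over 3.4 mm), handle sprung open (below 0.12 rad), lever back up (below 0.08 rad), pad off the stud; rail flat (0.05 rad), at rest on the bed in the corner stop: stud within 6 mm of the seat in x and y, square to 0.08 rad (value of joint stud above 0.0034 m and value of joint handle below 0.12 rad and value of joint release below 0.08 rad and x of stud_head in the frame of seat between -0.006 and 0.006 m and y of stud_head in the frame of seat between -0.006 and 0.006 m and z of stud_head in the frame of seat below 0.006 m and angle between frame_rail's own z axis and vertical below 0.05 rad and angle between the x axis of frame_rail and the y axis of clamp, either way round below 0.08 rad and linear speed of frame_rail below 0.02 m/s and contact force between pad and frame_rail below 0.3 N); the robot touches nothing.
It fails at once if the handle is pressed with more than 30 N (contact force between handle_grip and anything else above 30 N).
It fails at once if the release lever is pressed with more than 30 N (contact force between paddle and anything else above 30 N).
It fails at once if the rail is rammed into the corner stop with more than 20 N (contact force between frame_rail and corner_stop above 20 N).
It fails at once if the robot pushes the stud itself (over 10 N) (contact force between stud_cap and the fingers above 10 N or contact force between stud_cap and the arm above 10 N).
It fails at once if a bystander is moved more than 20 mm (distance of any of spare_rail, agate, green_glass, stud_jar, brayer from where it was at the start of the episode above 0.02 m).
It also fails if it takes over 72 s, if anything falls off the work surface, if the arm or the gripper's body presses on something with over 40 N, if the wrist force passes 120 N, or if a joint passes its speed limit or range.

## Working session

There is one attempt and no reset: what is moved stays moved. The work goes in short steps, Python scripts to look and compute and a tool call to move; the robot and the scene stay as the last step left them, time stands still between calls to the robot, and variables do not carry over. Pictures are saved under pics/ and viewed, about 8 in all and at most 12, crops included, and the job is handed in when it is done.

Besides the shell and the picture viewer there is one more tool, called after "Emit:" as a command line: name --argument value ..., lists and objects as JSON in quotes. step_arm: Moves the arm, as the interface text tells. Its arguments: {"type":"object","properties":{"steps":{"type":"string"}},"required":["steps"]}

```bash
mkdir -p pics; python3 - <<'E'
from cell import bot,cams,job
import cv2,json
s=bot.read_state();print(s)
for n in ("scene","top"):
    f=cams.grab_frame(n);cv2.imwrite(f"pics/{n}0.png",f["img"][:,:,::-1]);print(n,{k:v for k,v in f.items() if k!="img"})
E
ls
```

```text
{'t': 0.0, 'joints': array([ 1.14377803,  0.52201987, -0.03634272,  1.59997847,  0.02120666,
        1.02111714, -0.11280739]), 'joint_vel': array([ 1.06354528e-03, -2.06362796e-05,  3.91660002e-04,  5.46452707e-04,
       -8.99051166e-04,  2.81651786e-04,  3.44937481e-03]), 'joint_efforts': array([ 1.67228376e-03, -9.27088308e+01,  1.98062003e+00, -3.69914997e+01,
        1.78779551e-02,  8.36724008e-03, -6.36904451e-05]), 'tcp_pos': array([ 218.16976246, -585.34161056,  238.73248556]), 'tcp_rot': array([-5.51360446e-04,  9.84127199e-01,  1.77463612e-01, -1.39754256e-04]), 'wrist_force': array([0.59010216, 0.86997959, 0.88195238]), 'moment': array([ 0.03447177,  0.01860098, -0.00996227]), 'finger_gap': 85.2045378389107}
scene {'fov_y': 51.86054493856634, 'cx': 326.4755650857043, 'cy': 239.07140619779796, 'xyz': array([1076.55311969, -146.1426199 , 1077.46112267]), 'orientation': array([0.7777186 , 0.21433996, 0.16544662, 0.56730906])}
top {'fov_y': 53.18295550735016, 'cx': 314.0155329057725, 'cy': 242.6281051255409, 'xyz': array([ 409.23801928,   11.13675946, 1309.48620232]), 'orientation': array([-0.70363131, -0.02692532,  0.02664104,  0.70955497])}
pics
```

View pics/top0.png

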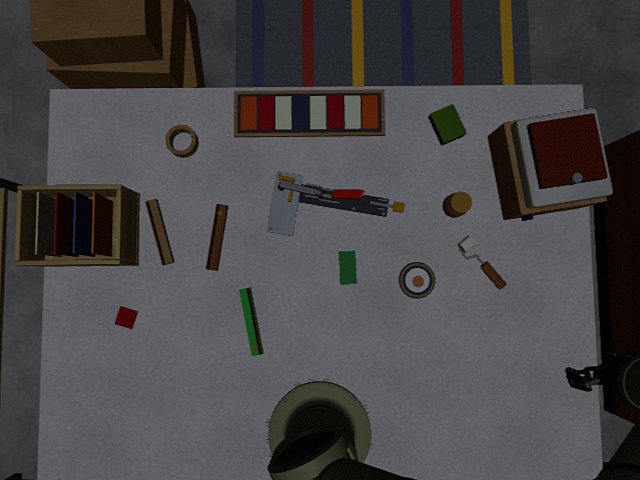

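View pics/scene0.png

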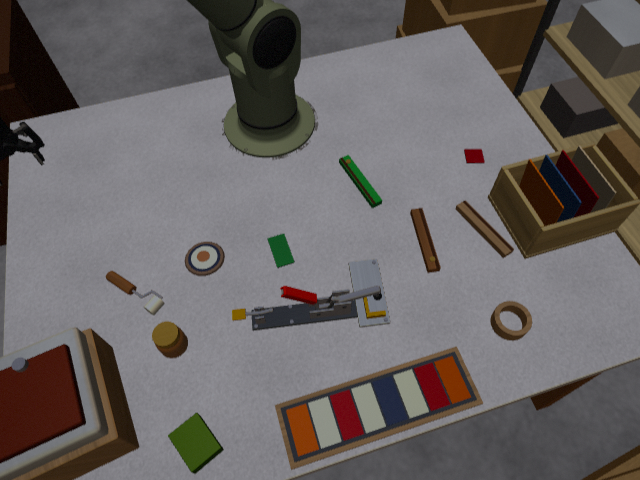

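Top view: candidates for the rail are the brown one at about (217,237), the pale one at (160,232, the spare) and the green one at (251,322, the look-alike). I choose the brown one. The clamp is at about (325,193), with its jaw to the left and the paddle at (399,207). Next is a close crop.

```bash
cat > h.py <<'E'
import numpy as np,cv2
from scipy.spatial.transform import Rotation as R
from cell import bot,cams,job
def rot(q): return R.from_quat(np.r_[q[1:],q[0]])
def ray(f,uv,z):
    "pixels -> world points on plane height z"
    fl=240/np.tan(np.radians(f["fov_y"]/2)); uv=np.atleast_2d(np.float64(uv))
    d=np.c_[(uv[:,0]-f["cx"])/fl,-(uv[:,1]-f["cy"])/fl,-np.ones(len(uv))]
    d=rot(f["orientation"]).apply(d); o=f["xyz"]
    return o+d*((z-o[2])/d[:,2])[:,None]
def proj(f,P):
    fl=240/np.tan(np.radians(f["fov_y"]/2))
    c=rot(f["orientation"]).inv().apply(np.atleast_2d(P)-f["xyz"])
    return np.c_[f["cx"]+fl*c[:,0]/-c[:,2],f["cy"]-fl*c[:,1]/-c[:,2]]
def crop(f,x0,y0,x1,y1,k,name):
    im=f["img"][y0:y1,x0:x1,::-1]
    im=cv2.convertScaleAbs(cv2.resize(im,None,fx=k,fy=k,interpolation=cv2.INTER_CUBIC),alpha=1.6,beta=10)
    cv2.imwrite(f"pics/{name}.png",im)
E
python3 - <<'E'
from h import *
f=cams.grab_frame("top"); crop(f,195,155,415,280,3.6,"c1")
hsv=cv2.cvtColor(f["img"],cv2.COLOR_RGB2HSV)
def comp(lo,hi,box,z,nm):
    m=cv2.inRange(hsv,lo,hi); k=np.zeros_like(m); x0,y0,x1,y1=box;k[y0:y1,x0:x1]=255; m&=k
    n,l,st,c=cv2.connectedComponentsWithStats(m)
    for i in range(1,n):
        if st[i,4]>15:
            r=cv2.minAreaRect(np.argwhere(l==i)[:,::-1].astype(np.float32))
            print(nm,st[i],r,ray(f,[r[0]],z)[0].round(1),"corners",ray(f,cv2.boxPoints(r),z)[:,:2].round(0).tolist())
comp((5,110,30),(20,255,160),(195,195,240,280),18,"brown")
comp((0,150,60),(8,255,255),(320,180,380,210),60,"red")
comp((15,130,60),(30,255,255),(270,165,415,225),49,"yellow")
comp((0,0,90),(0,0,91),(0,0,1,1),0,"")
E
```

```text
brown [209 205  18  66 519] ((217.79141235351562, 237.0434112548828), (8.943901062011719, 65.80606842041016), 8.47114372253418) [524.6 271.3  18. ] corners [[439.0, 296.0], [615.0, 271.0], [611.0, 247.0], [435.0, 272.0]]
red [333 190  31   9 200] ((347.9438781738281, 193.51644897460938), (29.905420303344727, 7.994518756866455), 2.12109637260437) [633.1 -79.2  60. ] corners [[624.0, -39.0], [646.0, -40.0], [642.0, -119.0], [621.0, -118.0]]
yellow [279 176  16   5  55] ((286.5000305175781, 178.0), (15.45350456237793, 3.452378749847412), 9.462322235107422) [678.2  83.1  49. ] corners [[677.0, 104.0], [686.0, 103.0], [679.0, 62.0], [670.0, 64.0]]
yellow [289 190   4  11  26] ((290.16217041015625, 195.0270233154297), (2.3015859127044678, 10.192737579345703), 9.462322235107422) [632.3  73.6  49. ] corners [[619.0, 79.0], [646.0, 74.0], [645.0, 68.0], [618.0, 73.0]]
yellow [393 202  12  11 102] ((398.4615173339844, 206.69229125976562), (10.59027099609375, 9.41357421875), 11.309932708740234) [ 598.6 -213.4   49. ] corners [[589.0, -197.0], [614.0, -202.0], [608.0, -230.0], [583.0, -224.0]]
```

View pics/c1.png

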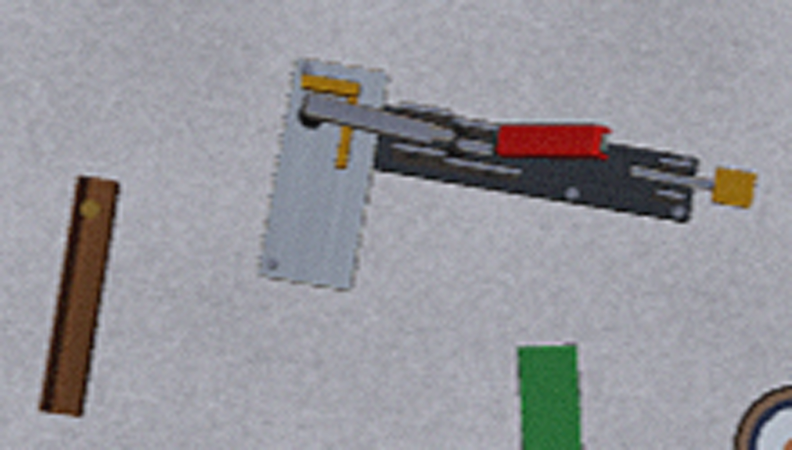

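The crop shows the brown rail with the brass stud at its upper (far) end, crop (90,208). The bed corners are at about (298,58), (388,70), (352,291) and (260,276), and the paddle is at (734,188). I'll fit the clamp pose from these.

```bash
cat >> h.py <<'E'
def fit2(A,B):
    "rigid 2D fit A->B: yaw, translation, residuals"
    a,b=A-A.mean(0),B-B.mean(0)
    th=np.arctan2((a[:,0]*b[:,1]-a[:,1]*b[:,0]).sum(),(a*b).sum())
    M=np.array([[np.cos(th),-np.sin(th)],[np.sin(th),np.cos(th)]]);t=B.mean(0)-M@A.mean(0)
    return th,t,A@M.T+t-B
E
python3 - <<'E'
from h import *
f=cams.grab_frame("top")
c=lambda p:(np.array(p,float)+.5)/3.6+[195,155]-.5
px=[c(p) for p in [(298,58),(388,70),(352,291),(260,276)]]
W=np.array([ray(f,p,10)[0,:2] for p in px]+[ray(f,(398.46,206.7),49)[0,:2]])
A=np.array([[115,-50],[43,-50],[43,120],[115,120],[-225,0]],float)
th,t,r=fit2(A,W);print("clamp yaw",th,"t",t.round(1),r.round(1).tolist())
th,t,r=fit2(A[[0,1,2,3]],W[:4]);print("bed only",th,t.round(1),r.round(1).tolist())
print("stud",ray(f,c((90,208)),23.5).round(1))
print("rail ends", [ray(f,c(p),18)[0].round(1).tolist() for p in [(99,180),(62,414)]])
# scene: orange/yellow paddle
g=cams.grab_frame("scene");h=cv2.cvtColor(g["img"],cv2.COLOR_RGB2HSV)
for nm,lo,hi,b,z in [("paddle",(15,130,60),(30,255,255),(225,300,252,325),49),("brown",(3,110,25),(20,255,200),(405,203,445,277),18)]:
    m=cv2.inRange(h,lo,hi);k=m*0;k[b[1]:b[3],b[0]:b[2]]=255;p=np.argwhere(m&k)[:,::-1]
    r=cv2.minAreaRect(p.astype(np.float32));print(nm,len(p),r,ray(g,r[0],z).round(1), ray(g,cv2.boxPoints(r),z)[:,:2].round(0).tolist())
E
```

```text
clamp yaw 1.395848452742712 t [638.5   6.7] [[0.8, 1.0], [-1.9, -1.2], [-0.1, 0.1], [0.4, 1.5], [0.7, -1.4]]
bed only 1.4032718344108994 [639.3   6.5] [[0.8, 1.4], [-1.3, -1.0], [0.2, -0.9], [0.3, 0.5]]
stud [[590.9 265.7  23.5]]
rail ends [[612.9, 260.1, 18.0], [436.7, 286.7, 18.0]]
paddle 139 ((238.5, 314.0), (10.0, 13.0), 90.0) [[ 599.8 -217.3   49. ]] [[583.0, -229.0], [592.0, -201.0], [616.0, -206.0], [607.0, -234.0]]
brown 813 ((424.7752685546875, 239.9174346923828), (65.22797393798828, 13.218003273010254), 73.3007583618164) [[533.8 268.1  18. ]] [[439.0, 265.0], [438.0, 301.0], [622.0, 271.0], [622.0, 238.0]]
```

Emit:
step_arm --steps "0 0 0 0 0; 0 0 0 0.13 0; 0 0 0 0.26 0; 0 0 0 0.39 0; 0 0 0 0.5 0"

```text
t: 0.75
tcp_pos: [218.3, -585.6, 239.3]
tcp_rot: [-0.0, 0.997, -0.074, 0.0]
wrist_force: [0.2, -0.6, -1.2]
finger_gap: 85.2
```

Emit:
step_arm --steps "24 -43 0 0 0; 48 -86 0 0 0; 72 -129 0 0 0; 96 -172 0 0 0; 120 -214 0 0 0"

```text
t: 1.25
tcp_pos: [368.5, -389.2, 239.5]
tcp_rot: [0.0, 0.997, -0.072, 0.0]
wrist_force: [1.7, 0.8, -0.2]
finger_gap: 86.0
```

Emit:
step_arm --steps "22 -38 0 0 0; 44 -78 0 0 0; 66 -118 0 0 0; 80 -144 0 0 0; 90 -160 0 0 0"

```text
t: 1.75
tcp_pos: [481.0, -242.9, 239.4]
tcp_rot: [-0.0, 0.998, -0.07, 0.0]
wrist_force: [0.4, 0.1, -0.1]
finger_gap: 85.5
```

Emit:
step_arm --steps "-6 -49 0 0 0; -12 -98 0 0 0; -18 -147 0 0 0; -24 -196 0 0 0; -30 -245 0 0 0"

```text
t: 2.25
tcp_pos: [484.5, 3.2, 239.5]
tcp_rot: [-0.0, 0.997, -0.072, 0.0]
wrist_force: [1.2, 0.0, -0.2]
finger_gap: 85.3
```

Emit:
step_arm --steps "-6 -49 0 0 0; -12 -98 0 0 0; -18 -147 0 0 0; -24 -196 0 0 0; -28 -230 0 0 0"

```text
t: 2.75
tcp_pos: [489.3, 236.5, 239.4]
tcp_rot: [-0.0, 0.998, -0.07, 0.0]
wrist_force: [0.2, -0.5, 0.5]
finger_gap: 85.1
```

Emit:
step_arm --steps "-3 -20 0 0 0; -4 -38 0 0 0; -4 -38 20 0 0; -4 -38 50 0 0; -4 -38 70 0 0"

```text
t: 3.25
tcp_pos: [491.3, 270.6, 167.8]
tcp_rot: [0.0, 0.997, -0.072, -0.0]
wrist_force: [-0.5, 0.1, -0.5]
finger_gap: 85.4
```

```bash
python3 - <<'E'
from h import *
s=bot.read_state();print(s["joints"].round(2),s["tcp_pos"].round(1),s["tcp_rot"].round(4))
f=cams.grab_frame("wrist");print(f["xyz"].round(1),f["fov_y"],f["cx"],f["cy"])
crop(f,0,0,640,480,1,"w1")
for P in [(526,272,18),(590.9,265.7,23.5),(491,271,0)]: print(P,proj(f,P).round(0))
E
```

```text
[-0.48  0.51 -0.18  1.83  0.12  0.81 -2.44] [491.3 270.6 167.8] [ 4.000e-04  9.974e-01 -7.190e-02 -3.000e-04]
[562.5 260.4 302.2] 66.27129491620231 321.2473743057447 243.75206202590272
(526, 272, 18) [[313. 186.]]
(590.9, 265.7, 23.5) [[308.  94.]]
(491, 271, 0) [[321. 224.]]
```

View pics/w1.png

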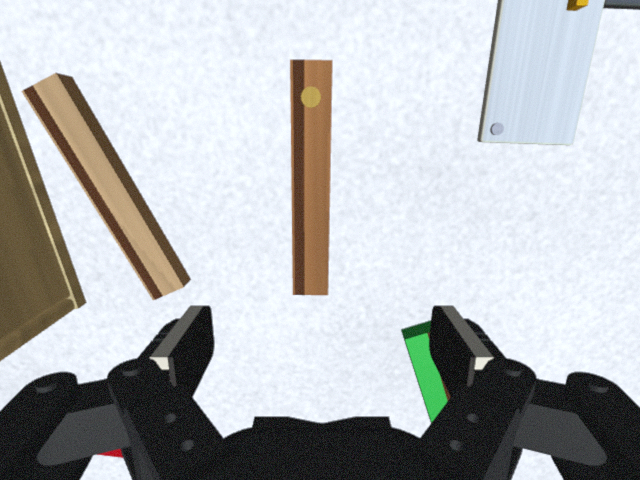

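The wrist view shows the brown rail with its stud at (311,97), against a predicted (308,94). The rail top runs from (311.5,60) to (310.5,294), and the bed edge is visible at upper right.

```bash
python3 - <<'E'
from h import *
s=bot.read_state();f=cams.grab_frame("wrist")
A=ray(f,(311.5,60),18)[0];B=ray(f,(310.5,294),18)[0]
print(A.round(1),B.round(1),np.linalg.norm(A-B),"yaw",np.arctan2(*(A-B)[1::-1]))
print("stud",ray(f,(311,97),23.5).round(1))
g=(A+B)/2-30*(A-B)/np.linalg.norm(A-B); print("grip",g.round(1))
print("tool shift",rot(s["tcp_rot"]).inv().apply(g*[1,1,0]+[0,0,13]-s["tcp_pos"]).round(1))
print("bed corners z10",ray(f,[(480,141),(573,145)],10).round(1).tolist())
# predicted from fit
th,t=1.398,np.array([638.7,6.6]);M=np.array([[np.cos(th),-np.sin(th)],[np.sin(th),np.cos(th)]])
print(M@[115,120]+t,M@[43,120]+t)
E
```

```text
[611.2 258.8  18. ] [436.4 286.4  18. ] 177.00952773431283 yaw -0.1566046472759753
stud [[587.  262.7  23.5]]
grip [494.1 277.2  18. ]
tool shift [  3.2  -8.2 152.2]
bed corners z10 [[539.1, 140.6, 10.0], [525.9, 70.4, 10.0]]
[540.25989662 140.51992401] [527.88038214  69.59216061]
```

Emit:
step_arm --steps "3 -8 40 0 0; 3 -8 80 0 0; 3 -8 115 0 0; 3 -8 140 0 0; 3 -8 155 0 0"

```text
t: 3.85
tcp_pos: [495.7, 278.4, 13.5]
tcp_rot: [0.0, 0.997, -0.072, -0.0]
wrist_force: [0.3, 0.1, 0.2]
finger_gap: 85.0
```

Emit:
step_arm --steps "0 0 0 0 0.3; 0 0 0 0 0.6; 0 0 0 0 0.8; 0 0 0 0 1; 0 0 0 0 1"

```text
t: 4.35
tcp_pos: [496.2, 278.9, 15.7]
tcp_rot: [-0.001, 0.997, -0.072, 0.001]
wrist_force: [-1.2, -1.3, 13.7]
finger_gap: 28.2
```

Emit:
step_arm --steps "0 0 0 0 1; 0 0 0 0 1; 0 0 -10 0 1; 0 0 -20 0 1; 0 0 -30 0 1"

```text
t: 4.85
tcp_pos: [495.7, 278.7, 45.6]
tcp_rot: [-0.0, 0.997, -0.072, 0.0]
wrist_force: [-0.8, 0.6, -0.3]
finger_gap: 28.2
```

```bash
python3 - <<'E'
from h import *
s=bot.read_state();print(s["tcp_pos"].round(1),s["tcp_rot"].round(4),s["wrist_force"].round(1),s["finger_gap"])
f=cams.grab_frame("wrist");crop(f,0,0,640,480,1,"w2")
E
```

```text
[495.7 278.7  45.6] [-2.000e-04  9.974e-01 -7.160e-02  2.000e-04] [-0.8  0.6 -0.3] 28.21113839865432
```

View pics/w2.png

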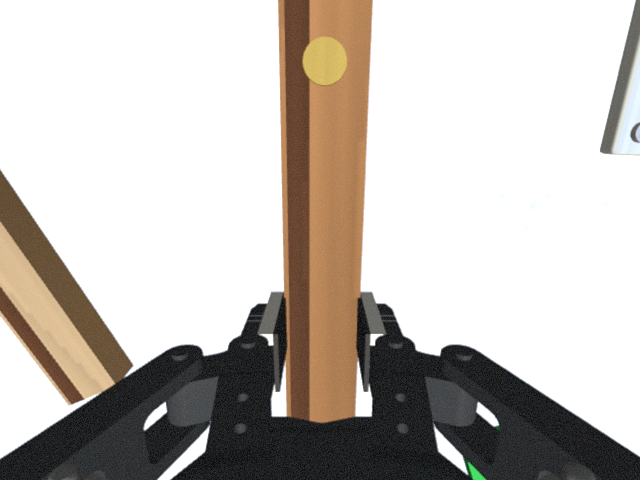

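The rail is held, with the stud at (325,61). Now I'll work out the approach, which starts with the stud 90 mm out along clamp +y.

```bash
cat >> h.py <<'E'
TH,T=1.395,np.array([638.7,6.6])
M=np.array([[np.cos(TH),-np.sin(TH)],[np.sin(TH),np.cos(TH)]])
cl=lambda x,y: M@[x,y]+T
E
python3 - <<'E'
from h import *
s=bot.read_state();f=cams.grab_frame("wrist");p=s["tcp_pos"]
Rt=rot(s["tcp_rot"])
st=ray(f,(325,61),53.5)[0];print("stud",st.round(1),"in tool",Rt.inv().apply(st-p).round(1))
a,b=ray(f,[(326,0),(322,390)],48);d=a-b;ry=np.arctan2(d[1],d[0]);x=Rt.apply([1,0,0]);ty=np.arctan2(x[1],x[0])
print("rail yaw",ry,"tool yaw",ty)
want=TH-np.pi/2;turn=-(want-ty)   # rail assumed along tool x
for r in (ty,ry): print("turn if rail yaw",r,-(want-r))
# stud target, with turn about tool z
v=Rt.inv().apply(st-p)
for (cx,cy) in [(90,90),(86,3),(85,0)]:
    for tr in (turn,):
        off=R.from_euler('z',tr).apply(v); w=np.r_[cl(cx,cy),0]-p; sh=Rt.inv().apply(w*[1,1,0])-off
        print((cx,cy),"turn",round(tr,3),"shift",sh[:2].round(1), "tcp", (p+Rt.apply([*sh[:2],0])).round(1))
E
```

```text
stud [589.4 264.4  53.5] in tool [94.2  1.2 -6.3]
rail yaw -0.15206261919299743 tool yaw -0.1434232580678627
turn if rail yaw -0.1434232580678627 0.03237306872703383
turn if rail yaw -0.15206261919299743 0.023733707601899107
(90, 90) turn 0.032 shift [ -1.3 152.2] tcp [473.3 128.6  46.8]
(86, 3) turn 0.032 shift [ 85.5 159. ] tcp [558.2 109.5  46.9]
(85, 0) turn 0.032 shift [ 88.5 160.1] tcp [561.  108.   46.9]
```

Emit:
step_arm --steps "0 35 0 0.01 1; 0 75 0 0.02 1; -1 110 0 0.03 1; -1 140 0 0.03 1; -1 152 0 0.03 1"

```text
t: 5.45
tcp_pos: [472.3, 125.3, 44.3]
tcp_rot: [0.001, 0.996, -0.088, -0.0]
wrist_force: [-0.3, 0.0, -1.1]
finger_gap: 28.2
```

Emit:
step_arm --steps "0 0 0 0 1; 0 0 5 0 1; 0 0 10 0 1; 0 0 13 0 1; 0 0 13 0 1"

```text
t: 5.95
tcp_pos: [472.4, 128.9, 30.6]
tcp_rot: [0.0, 0.996, -0.086, -0.0]
wrist_force: [-0.1, 0.1, -1.8]
finger_gap: 28.2
```

```bash
python3 - <<'E'
from h import *
s=bot.read_state();print(s["tcp_pos"].round(1),s["tcp_rot"].round(4),s["wrist_force"].round(1),s["joints"].round(2))
f=cams.grab_frame("wrist");crop(f,0,0,640,480,1,"w3")
print("seat px",proj(f,np.r_[cl(85,0),28]).round(0),"fence ends",proj(f,[np.r_[cl(70,30),22],np.r_[cl(70,-25),22]]).round(0).tolist(),"wall",proj(f,[np.r_[cl(106,-25),26]]).round(0))
E
```

```text
[472.4 128.9  30.6] [ 1.000e-04  9.963e-01 -8.590e-02 -4.000e-04] [-0.1  0.1 -1.8] [-0.3   0.66 -0.12  2.08  0.18  0.41 -2.3 ]
seat px [[ 347. -303.]] fence ends [[392.0, -146.0], [404.0, -407.0]] wall [[ 267. -430.]]
```

View pics/w3.png

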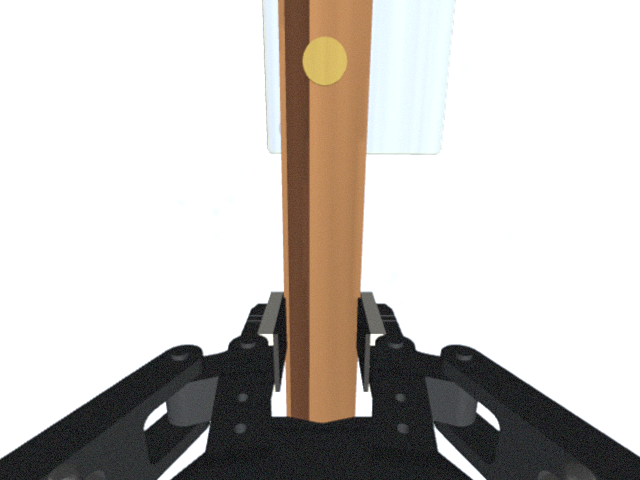

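The held rail is over the bed. The bed's near edge runs from (268,152) to (440,153), square to the rail, so I can use it to refine the clamp position.

```bash
python3 - <<'E'
from h import *
s=bot.read_state();f=cams.grab_frame("wrist");p=s["tcp_pos"];Rt=rot(s["tcp_rot"])
I=lambda w:Rt.inv().apply(w-p).round(1)
c=ray(f,[(268,152.5),(440,153.5)],10)
print("seen",c.round(1).tolist(),"pred",cl(115,120),cl(43,120),"yaw",np.arctan2(*(c[0]-c[1])[1::-1]),np.linalg.norm(c[0]-c[1]))
m=c.mean(0);print("edge centre(79,120) tool",I(m))
st=ray(f,(325,61),38.5)[0];print("stud tool",I(st))
e=I(m);v=I(st);print("seat from stud, tool:",(e-v+[120,-6,0]).round(1))
e=I(np.r_[cl(85,0),0]);print("by global fit:",(e-v).round(1))
x=Rt.apply([1,0,0]);print("tool yaw",np.arctan2(x[1],x[0]))
E
```

```text
seen [[540.3, 139.2, 10.0], [527.7, 69.7, 10.0]] pred [540.66209877 140.81464124] [528.06985703  69.9243355 ] yaw 1.3921902020288521 70.60853957272236
edge centre(79,120) tool [64.7 13.5 20.9]
stud tool [94.1  1.2 -7.7]
seat from stud, tool: [90.6  6.3 28.6]
by global fit: [90.9  5.7 38.5]
tool yaw -0.17238713416250476
```

Emit:
step_arm --steps "10 1 1 0.005 1; 25 2 2 0.005 1; 45 3 3 0.005 1; 65 3 3 0.005 1; 78 3 3 0.005 1"

```text
t: 6.55
tcp_pos: [551.2, 111.2, 28.5]
tcp_rot: [-0.0, 0.996, -0.09, 0.001]
wrist_force: [0.1, 0.2, -1.6]
finger_gap: 28.0
```

Emit:
step_arm --steps "2 0 0 0 1; 3 0 0 0 1; 4 0 0.5 0 1; 5 0 1 0 1; 5 0 1 0 1"

```text
t: 7.05
tcp_pos: [553.9, 111.2, 27.3]
tcp_rot: [-0.0, 0.996, -0.089, -0.0]
wrist_force: [0.4, -0.4, -2.3]
finger_gap: 28.1
```

Emit:
step_arm --steps "1 0 0.5 0 1; 2 0 1 0 1; 3 0 1.5 0 1; 4 0 1.5 0 1; 4 0 1.5 0 1"

```text
t: 7.55
tcp_pos: [558.1, 110.4, 25.9]
tcp_rot: [-0.0, 0.996, -0.089, 0.0]
wrist_force: [-0.3, -0.2, 0.2]
finger_gap: 28.2
```

Emit:
step_arm --steps "0.5 0 0 0 1; 1 0 0 0 1; 1.5 0 0 0 1; 2 0 0 0 1; 2 0 0 0 1"

```text
t: 8.05
tcp_pos: [560.0, 110.0, 25.8]
tcp_rot: [-0.0, 0.996, -0.089, 0.0]
wrist_force: [-0.9, 0.0, 1.9]
finger_gap: 28.1
```

Emit:
step_arm --steps "0.5 0 0 0 1; 1 0 0 0 1; 1.5 0 0 0 1; 1.5 0 0 0 1; 1.5 0 0 0 1"

```text
t: 8.55
tcp_pos: [560.6, 109.9, 25.8]
tcp_rot: [0.0, 0.996, -0.089, -0.001]
wrist_force: [-8.0, 1.8, 8.3]
finger_gap: 28.3
```

Emit:
step_arm --steps "0 0.5 0 0 1; 0 1 0 0 1; 0 1.5 0 0 1; 0 2 0 0 1; 0 2 0 0 1"

```text
t: 9.05
tcp_pos: [560.5, 108.9, 25.8]
tcp_rot: [-0.0, 0.996, -0.088, -0.0]
wrist_force: [-6.0, 5.4, 5.1]
finger_gap: 28.1
```

Emit:
step_arm --steps "0 0.5 0 0 1; 0 1 0 0 1; 0 1 0 0 1; 0 1 0 0 1; 0 1 0 0 1"

```text
t: 9.55
tcp_pos: [560.4, 108.2, 25.8]
tcp_rot: [-0.001, 0.996, -0.088, -0.0]
wrist_force: [-6.4, 7.7, 5.9]
finger_gap: 28.3
```

```bash
python3 - <<'E'
from h import *
s=bot.read_state();p=s["tcp_pos"];Rt=rot(s["tcp_rot"]);print(p.round(1),s["wrist_force"].round(1),s["moment"].round(2))
f=cams.grab_frame("wrist");crop(f,0,0,640,480,1,"w4")
st=p+Rt.apply([94.1,1.2,0]);print("stud clamp",(M.T@(st[:2]-T)).round(1))
print("fence end px",proj(f,[np.r_[cl(70,30),22]]).round(0))
E
```

```text
[560.4 108.2  25.8] [-6.4  7.7  5.9] [1.59 1.2  0.58]
stud clamp [85.1  0.7]
fence end px [[366. 155.]]
```

View pics/w4.png

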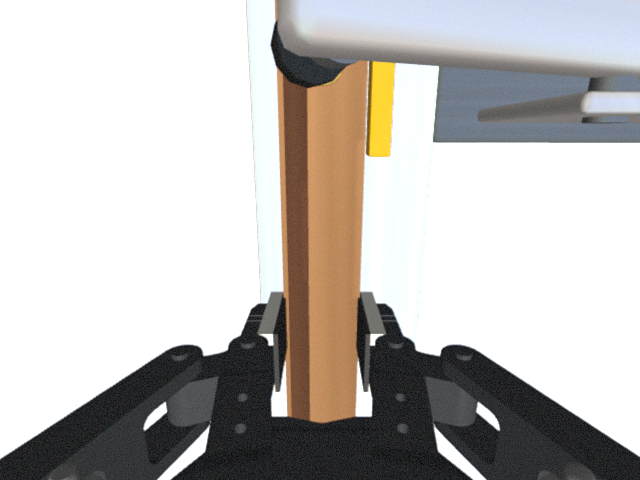

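The view shows the rail under the pad and beside the yellow fence, whose left edge is at column 369 against the rail's right edge at about 366. I'll ease off the downward press and settle it a little more against the fence.

Emit:
step_arm --steps "0 0 -0.5 0 1; 0 0 -1 0 1; 0 0.5 -1 0 1; 0 1 -1 0 1; 0 1 -1 0 1"

```text
t: 10.1
tcp_pos: [560.1, 106.4, 26.5]
tcp_rot: [-0.0, 0.996, -0.088, -0.001]
wrist_force: [-4.0, 3.6, -1.4]
finger_gap: 28.2
```

Emit:
step_arm --steps "0 0 0 0 1; 0 0 0 0 1; 0 0 0 0 1; 0 0 0 0 1; 0 0 0 0 1"

```text
t: 10.6
tcp_pos: [560.1, 106.4, 26.4]
tcp_rot: [-0.0, 0.996, -0.088, -0.001]
wrist_force: [-3.9, 3.2, -2.4]
finger_gap: 27.9
```

Emit:
step_arm --steps "0.3 0.5 0 0 1; 0.6 0.5 0 0 1; 0.8 0.5 0 0 1; 0.8 0.5 0 0 1; 0.8 0.5 0 0 1"

```text
t: 11.1
tcp_pos: [560.1, 106.1, 26.3]
tcp_rot: [-0.0, 0.996, -0.088, -0.001]
wrist_force: [-7.9, 5.1, -0.2]
finger_gap: 28.0
```

```bash
python3 - <<'E'
from h import *
s=bot.read_state();p=s["tcp_pos"];print(p.round(1),s["wrist_force"].round(1),s["moment"].round(2))
f=cams.grab_frame("wrist")
crop(f,200,0,460,200,3,"w5")
st=p+rot(s["tcp_rot"]).apply([94.1,1.2,0]);print("stud clamp",(M.T@(st[:2]-T)).round(1))
E
```

```text
[560.1 106.1  26.3] [-7.9  5.1 -0.2] [1.19 1.66 0.5 ]
stud clamp [82.9  0.7]
```

View pics/w5.png

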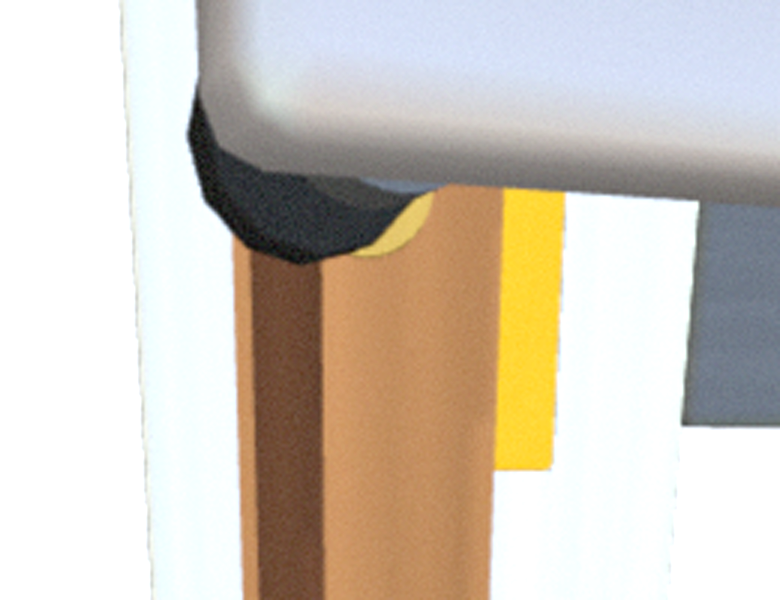

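The rail's right edge now coincides with the fence, at about 495 in the crop, and the push is 8 N on the end wall and 5 N on the fence. I'm releasing it and lifting.

Emit:
step_arm --steps "0 0 0 0 1; 0 0 0 0 0.8; 0 0 0 0 0.5; 0 0 0 0 0.3; 0 0 0 0 0.3"

```text
t: 11.65
tcp_pos: [561.7, 105.0, 26.9]
tcp_rot: [0.0, 0.996, -0.089, 0.0]
wrist_force: [0.6, -0.8, 0.3]
finger_gap: 59.7
```

Emit:
step_arm --steps "-2 0 -20 0 0.3; -2 0 -60 0 0.3; -2 0 -100 0 0.3; -2 0 -140 0 0.6; -2 0 -170 0 1"

```text
t: 12.15
tcp_pos: [559.9, 105.4, 199.5]
tcp_rot: [-0.0, 0.996, -0.089, 0.001]
wrist_force: [-0.1, -0.3, -0.1]
finger_gap: 31.5
```

```bash
python3 - <<'E'
from h import *
s=bot.read_state();p=s["tcp_pos"];Rt=rot(s["tcp_rot"]);print(p.round(1),s["wrist_force"].round(1),s["finger_gap"],s["joints"].round(2))
f=cams.grab_frame("wrist");crop(f,0,0,640,480,1,"w6")
for n,c in [("start",(-86,0)),("push open",(-100,0)),("end",(-139,0)),("paddle",(-230,0))]: print(n,(Rt.inv().apply(np.r_[cl(*c),0]-p))[:2].round(1))
print(proj(f,[np.r_[cl(85,-25),26],np.r_[cl(70,30),22],np.r_[cl(85,155),28],np.r_[cl(43,120),10]]).round(0).tolist())
E
```

```text
[559.9 105.4 199.5] [-0.1 -0.3 -0.1] 31.493306662985812 [-0.15  0.48 -0.19  1.78  0.11  0.88 -2.14]
start [ 94.9 169.4]
push open [ 94.9 183.4]
end [ 95.  222.4]
paddle [ 95.3 313.4]
[[319.0, 70.0], [338.0, 144.0], [320.0, 288.0], [366.0, 245.0]]
```

View pics/w6.png

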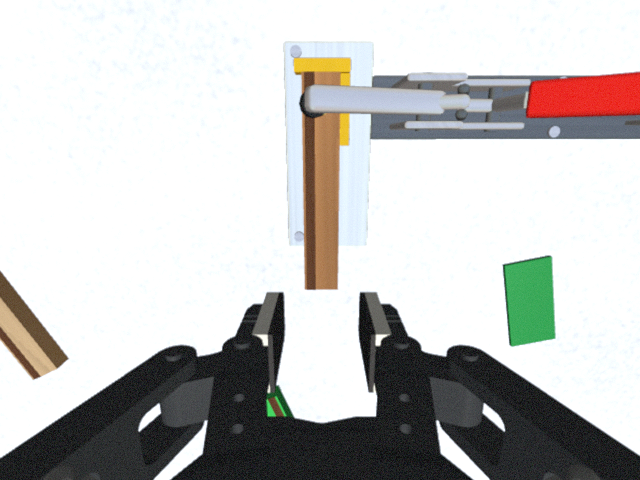

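The rail lies in the corner stop with its end at the yellow wall (row 72). The predicted points agree with the picture to within 2 px. Next I'll go above the handle.

Emit:
step_arm --steps "24 43 0 0 1; 48 86 0 0 1; 70 128 0 0 1; 86 158 0 0 1; 95 174 0 0 1"

```text
t: 12.7
tcp_pos: [622.4, -86.4, 196.5]
tcp_rot: [0.001, 0.996, -0.091, 0.0]
wrist_force: [-0.6, -0.2, -0.6]
finger_gap: 0.3
```

Emit:
step_arm --steps "0 0 0 0 1; 0 0 15 0 1; 0 0 30 0 1; 0 0 40 0 1; 0 0 45 0 1"

```text
t: 13.2
tcp_pos: [621.4, -81.6, 150.1]
tcp_rot: [-0.0, 0.996, -0.088, -0.001]
wrist_force: [0.3, -0.8, 0.5]
finger_gap: -0.2
```

```bash
python3 - <<'E'
from h import *
s=bot.read_state();p=s["tcp_pos"];Rt=rot(s["tcp_rot"]);print(p.round(1),s["wrist_force"].round(1),s["finger_gap"],(M.T@(p[:2]-T)).round(1),Rt.apply([1,0,0]).round(3))
f=cams.grab_frame("wrist");crop(f,0,0,640,480,1,"w7")
E
```

```text
[621.4 -81.6 150.1] [ 0.3 -0.8  0.5] -0.2298287188294777 [-89.9   1.6] [ 0.984 -0.176 -0.002]
```

View pics/w7.png

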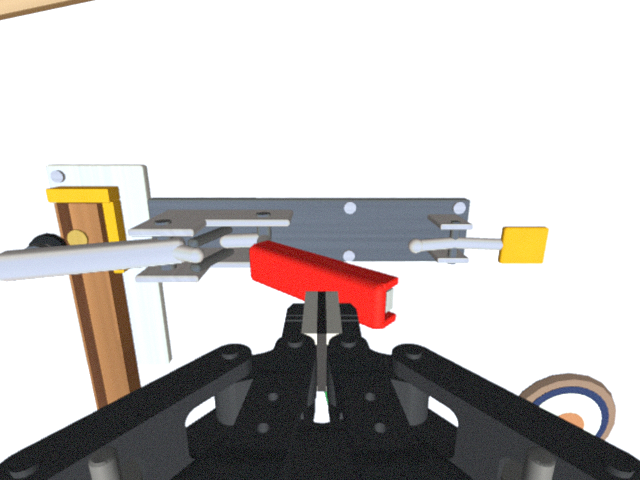

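The view shows the closed fingertips at (322,295), just above the red grip, and the paddle at (523,245). I'm now feeling for contact and then following the arc.

Emit:
step_arm --steps "1.5 0 2 0 1; 1.5 0 4 0 1; 1.5 0 6 0 1; 1.5 0 8 0 1; 1.5 0 9 0 1"

```text
t: 13.75
tcp_pos: [623.5, -82.9, 142.7]
tcp_rot: [-0.0, 0.996, -0.089, 0.0]
wrist_force: [-0.3, -0.4, 0.1]
finger_gap: 0.1
```

Emit:
step_arm --steps "0 0 1 0 1; 0 0 2 0 1; 0 0 3 0 1; 0 0 4 0 1; 0 0 4 0 1"

```text
t: 14.25
tcp_pos: [623.5, -82.9, 138.7]
tcp_rot: [-0.0, 0.996, -0.089, -0.0]
wrist_force: [-0.4, 0.9, 0.4]
finger_gap: 0.3
```

Emit:
step_arm --steps "0 3 3 0 1; 0 7 6 0 1; 0 11 9 0 1; 0 16 13 0 1; 0 21 17 0 1"

```text
t: 14.75
tcp_pos: [619.8, -104.1, 121.5]
tcp_rot: [0.0, 0.996, -0.089, 0.0]
wrist_force: [0.4, -0.8, 2.0]
finger_gap: 0.0
```

```bash
python3 - <<'E'
from h import *
s=bot.read_state();p=s["tcp_pos"];print(p.round(1),s["wrist_force"].round(1),(M.T@(p[:2]-T)).round(1))
E
```

```text
[ 619.8 -104.1  121.5] [ 0.4 -0.8  2. ] [-112.3   -0.7]
```

Emit:
step_arm --steps "0 4 4 0 1; 0 8 8.5 0 1; 0 11.5 13 0 1; 0 15 17.5 0 1; 0 18 22 0 1"

```text
t: 15.25
tcp_pos: [616.7, -122.4, 99.9]
tcp_rot: [0.0, 0.996, -0.089, 0.0]
wrist_force: [-1.1, -3.1, 7.8]
finger_gap: 0.0
```

Emit:
step_arm --steps "0 1.5 2 0 1; 0 3 4 0 1; 0 4 6 0 1; 0 5 8 0 1; 0 5 9 0 1"

```text
t: 15.75
tcp_pos: [615.6, -126.9, 90.6]
tcp_rot: [0.0, 0.996, -0.089, -0.0]
wrist_force: [0.2, -3.5, 3.5]
finger_gap: -0.2
```

Emit:
step_arm --steps "0 0.5 1 0 1; 0 1 2 0 1; 0 1.5 3 0 1; 0 2 4 0 1; 0 2 5 0 1"

```text
t: 16.25
tcp_pos: [615.3, -128.1, 85.6]
tcp_rot: [-0.0, 0.996, -0.089, -0.0]
wrist_force: [0.7, -1.6, 1.3]
finger_gap: -0.3
```

Emit:
step_arm --steps "0 0.5 1 0 1; 0 0.5 2 0 1; 0 1 3 0 1; 0 1 4 0 1; 0 1 4 0 1"

```text
t: 16.75
tcp_pos: [615.1, -129.0, 81.6]
tcp_rot: [-0.0, 0.996, -0.089, -0.0]
wrist_force: [0.4, 0.5, 0.4]
finger_gap: 0.3
```

Emit:
step_arm --steps "0 0 0.5 0 1; 0 0 1 0 1; 0 0 1.5 0 1; 0 0 2 0 1; 0 0 2.5 0 1"

```text
t: 17.25
tcp_pos: [615.4, -129.1, 79.8]
tcp_rot: [0.0, 0.996, -0.089, 0.0]
wrist_force: [-3.6, 1.0, 14.3]
finger_gap: 0.0
```

Emit:
step_arm --steps "0 0 -10 0 1; 0 0 -30 0 1; 0 0 -50 0 1; 0 0 -50 0 1; 0 0 -50 0 1"

```text
t: 17.75
tcp_pos: [615.4, -129.1, 129.9]
tcp_rot: [0.0, 0.996, -0.089, 0.0]
wrist_force: [-0.9, 0.2, -0.2]
finger_gap: 0.0
```

```bash
python3 - <<'E'
from h import *
s=bot.read_state();p=s["tcp_pos"];Rt=rot(s["tcp_rot"]);print(p.round(1),s["wrist_force"].round(1),(M.T@(p[:2]-T)).round(1))
f=cams.grab_frame("wrist");crop(f,0,0,640,480,1,"w8")
print("paddle shift",Rt.inv().apply(np.r_[cl(-231,0),57]-p).round(1),"px",proj(f,[np.r_[cl(-225,0),49],np.r_[cl(-170,11),72],np.r_[cl(-170,-11),72],np.r_[cl(-80,11),72]]).round(0).tolist())
E
```

```text
[ 615.4 -129.1  129.9] [-0.9  0.2 -0.2] [-137.7   -0.8]
paddle shift [-0.6 93.3 72.9] px [[463.0, 257.0], [378.0, 289.0], [380.0, 252.0], [219.0, 289.0]]
```

View pics/w8.png

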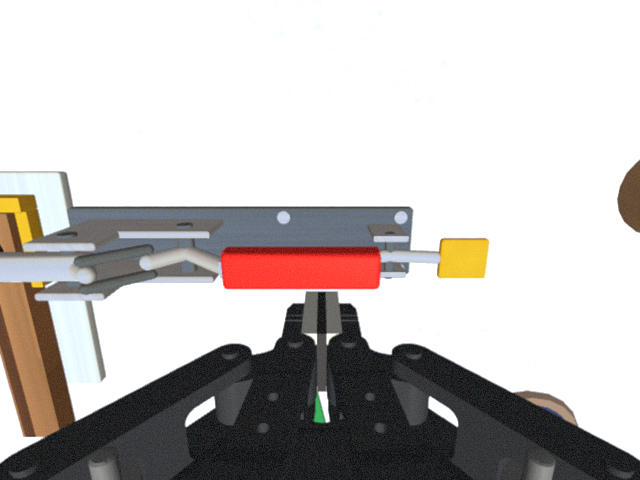

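The handle is level and holds itself: its corners match the level prediction at (380,250-289). The paddle is at (463,258), also as predicted. Next is the release lever.

Emit:
step_arm --steps "0 20 0 0 1; 0 45 0 0 1; 0 70 0 0 1; 0 88 0 0 1; 0 94 0 0 1"

```text
t: 18.3
tcp_pos: [597.8, -223.7, 128.8]
tcp_rot: [0.0, 0.996, -0.09, -0.0]
wrist_force: [-0.9, 0.4, 0.9]
finger_gap: 0.3
```

Emit:
step_arm --steps "0 0 0 0 1; 0 0 20 0 1; 0 0 40 0 1; 0 0 58 0 1; 0 0 67 0 1"

```text
t: 18.8
tcp_pos: [598.4, -219.7, 60.8]
tcp_rot: [-0.001, 0.996, -0.088, -0.001]
wrist_force: [0.7, -0.2, -0.4]
finger_gap: -0.1
```

Emit:
step_arm --steps "0 0 2 0 1; 0 0 4 0 1; 0 0 6 0 1; 0 0 8 0 1; 0 0 10 0 1"

```text
t: 19.3
tcp_pos: [599.0, -222.0, 52.8]
tcp_rot: [0.0, 0.996, -0.089, 0.001]
wrist_force: [-0.0, -1.8, 2.4]
finger_gap: -0.0
```

Contact is at about 57 mm, as expected, so I'm pressing on.

Emit:
step_arm --steps "0 0 2 0 1; 0 0 4 0 1; 0 0 6 0 1; 0 0 8 0 1; 0 0 10 0 1"

```text
t: 19.8
tcp_pos: [598.7, -221.6, 42.2]
tcp_rot: [-0.0, 0.996, -0.089, 0.0]
wrist_force: [1.2, -0.8, 2.6]
finger_gap: 0.0
```

Emit:
step_arm --steps "0 0 1 0 1; 0 0 2 0 1; 0 0 3 0 1; 0 0 4 0 1; 0 0 4 0 1"

```text
t: 20.3
tcp_pos: [598.4, -221.4, 38.1]
tcp_rot: [-0.0, 0.996, -0.089, -0.0]
wrist_force: [0.8, 0.4, 3.2]
finger_gap: -0.2
```

Emit:
step_arm --steps "0 0 -15 0 1; 0 0 -30 0 1; 0 0 -60 0 1; 0 0 -100 0 1; 0 0 -140 0 1"

```text
t: 20.8
tcp_pos: [598.2, -221.5, 181.0]
tcp_rot: [-0.0, 0.996, -0.089, 0.0]
wrist_force: [0.9, -0.2, 0.5]
finger_gap: 0.3
```

```bash
python3 - <<'E'
from h import *
s=bot.read_state();p=s["tcp_pos"];print(p.round(1),s["wrist_force"].round(1))
f=cams.grab_frame("scene")
g=cams.grab_frame("top")
k=lambda f,a,b,c,d:cv2.convertScaleAbs(cv2.resize(f["img"][b:d,a:c,::-1],(400,600*1),interpolation=cv2.INTER_CUBIC) if 0 else cv2.resize(f["img"][b:d,a:c,::-1],(800,300),interpolation=cv2.INTER_CUBIC),alpha=1.6,beta=10)
cv2.imwrite("pics/f1.png",np.vstack([k(f,220,245,412,340),k(g,260,165,420,245)]))
E
```

```text
[ 598.2 -221.5  181. ] [ 0.9 -0.2  0.5]
```

View pics/f1.png

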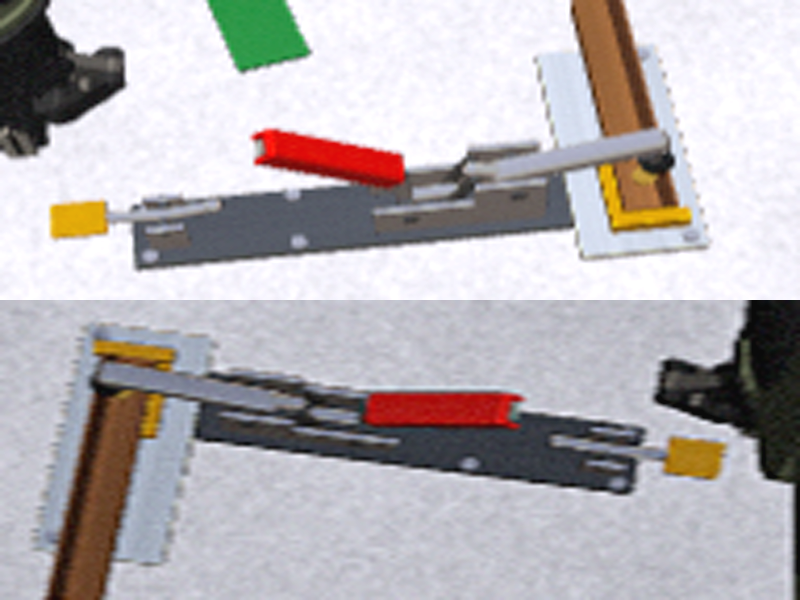

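Both views show the handle sprung open, the lever back up, and the rail flat in the corner stop with the pad clear of the stud. I'm handing the job in.

```bash
python3 -c "
from cell import job
print(job.sign_off())"
```

```text
the job is handed in; nothing more can be done
None
```

The job is done and handed in at about 21 s on the robot's clock; the hand-in reported no verdict.

- **Seating:** I gripped the brown rail and slid it stud end first under the open jaw. I pushed it into the corner stop with about 8 N on the end wall and 5 N on the fence, then let go. At first, friction on the bed kept it about 2 mm off the fence; easing the downward press fixed that.
- **Clamping:** I pressed the handle along its arc, with readings up to about 8 N. It snapped over centre, and a short extra press against the end stop read 14 N. It then stayed level by itself with the hand off for about 1.5 s.
- **Release:** Pressing the yellow paddle with about 3 N sprang the clamp open.

**Last checks:** The final scene and top views showed the handle open, the lever up, the rail in the corner and the pad off the stud. The arm was clear of everything, with wrist force about 0. I did not re-measure three things:
- **Stud depth:** I infer it is home from the handle locking fully down.
- **Pad force:** I infer this the same way.
- **Bystanders:** I did not re-measure their positions, but no move came near them at their height.

**Disagreement:** My camera fit put the seated stud at clamp x 82.9, y 0.7 mm instead of 85, 0. The contact with both stop faces makes me trust the seating over the fit.

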